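Wedge the swing guard against its stop

TASK

The swing guard keeps springing away from its stop. Take the thick wooden wedge, push it thin end first under the lower edge of the panel from the robot's side, so that it carries the panel back against the stop, and press on until the wedge jams firmly; then let go so that the wedge alone holds the panel at its stop. The thin shim of the same wood is too low to jam: leave it where it lies.

Things in the scene. Friction and masses are not known exactly. Their poses are not given: they have to be found in the camera images.
- wedge: Thick wooden wedge, 150 long, 36 wide, about 80 g; flat underside, vertical sides; height falls evenly from 26 mm at the thick end (-x) to 4 mm at the thin end (+x). Origin: middle of the underside; +x points to the thin end, z up. Grip it across its width near the thick end, e.g. at x = -50 mm, where it is 22 mm high, to keep the hand clear of the panel.
- shim: Thin wooden shim, 150 long, 26 wide, only 9 mm high at the thick end and 4 mm at the thin end; same wood as the wedge, narrower. Origin and axes as for the wedge. Goes loosely under the panel; leave it.
- guard: Fixed post, 128 high, its stop arm behind the panel. Origin: hinge axis at table height. At the stop the panel lies along -y from y = -16 to -216 mm, 12 thick, centred on x = 0, from 13 (gap below it) to 107 mm high. +x: away from the robot, square to the panel, the way to push. Bare table beyond the foot (y < -18). Pushed in at y = -120 the wedge jams with its middle about 18 mm before x = 0.
- guard_panel (a joint): Panel angle about the post, rad: 0 = against the stop (rubber bumper on the grey arm), positive = swung towards the robot. A return spring (0.8 N m/rad) lets it stand at about 0.28; at the stop it pushes back with 0.22 N m (2 N at 120 mm from the hinge). Pressed hard it may read slightly below 0.

How it is judged:
By the outcome, as a careful person would: the job done as asked, in the order asked, and still so for the second after the job is handed in, with the robot touching nothing.
It also fails if it takes over 42 s, if anything falls off the work surface, if the arm or the gripper's body presses on something with over 40 N, if the wrist force passes 120 N, or if a joint passes its speed limit or range.

ROBOT

A 6-joint arm with a two-finger parallel gripper is mounted at the origin on a cart in front of the work surface, level with it; the furniture and walls round the work are solid. World frame = base frame: x ahead of the robot, y to its left, z up, the work surface at z = 0. Lengths are in mm, angles in rad, forces in N, time in s.
With the tool pointing down it reaches from about 350 to 775 mm from the base axis. Payload 7.3 kg.
Tool frame: the origin (TCP) lies on the mounting face of the last link; the fingertips stand 178 mm ahead of it and the grasp point (between the pads) lies 159 mm ahead of it; z points along the fingers, y is the line along which they close (so a half turn about z gives the same grasp; the last joint's range is limited). The gripper opens to 92 mm and grips with 3 to 60 N. Pads are 19 mm wide; open, the fingers measure 130 mm over their backs; the gripper's body (75 mm by 190 mm) begins 47 mm behind the grasp point.
Start: joints at [-1.282, 0.342, 1.524, -0, 1.275, -0.146], TCP at [221.164, -476.145, 404.741] pointing down, gripper open.
Joint ranges: [-2.53, 2.53], [-0.77, 2.02], [0.04, 2.7], [-1, 4.14], [0.28, 2.66], [-3.11, 3.11]. Speed limits (rad/s): [2.57, 2.57, 3.14, 3.14, 3.14, 3.14].

INTERFACE

Orientations are given as [roll, pitch, yaw] about the fixed x, y, z axes, in that order (R = Rz(yaw) Ry(pitch) Rx(roll)).
In Python, from plant import bot, capture, get_obs gives the robot as it stands (bot), with the cameras as plain functions and the readings as plain functions.
- The arm moves only by the tool shift_gripper, called after ">>>" as name(argument=value, ...), one argument or row to a line, values as JSON. Schema: {"type":"object","properties":{"segments":{"type":"array","items":{"type":"object","properties":{"finger_gap":{"type":"number"},"sx":{"type":"number"},"sy":{"type":"number"},"sz":{"type":"number"},"turn":{"type":"number"}},"additionalProperties":false,"required":["finger_gap"]},"minItems":1,"maxItems":5},"only":{"type":"string"},"quiet":{"type":"boolean"},"lines":{"type":"string"}},"required":["segments"],"additionalProperties":false}. segments is a list of rows, 1 to 5 of them, each an object with the fields finger_gap (the finger opening in mm), sx, sy, sz (the shift in a scale on which 1.0 is 60 cm), turn (a turn about the tool's z in shares of pi rad (1.0 is pi rad)); a field left out counts as zero (the opening has to be given); each row is the pose to reach, as a shift and turn from the pose commanded when the call began, along the tool's axes at that moment; what a row does not reach only later rows make up. A row lasts 1/8 s, in which the tool goes at most 62.5 mm and 0.188 rad, less where a joint would pass 70% of its speed; a pose out of reach is approached as far as the arm can. The fingers move at their own pace and stop on an object; the grip force is fixed at half the most. Time passes only in rows, so rows that do not move let the fingers close. The tool returns the time, the measured TCP pose, the force, the opening and the grip force at its end. only (a regular expression) keeps the lines of the reply that match it, lines (a string "A,B") keeps lines A to B, and quiet returns only ok. Shift and turn numbers lie between -1 and 1, and a call with a number outside is refused. Input that does not fit is refused with a message, and nothing moves.
- get_obs(): the state, without advancing time (a new reading comes with each control period).
- capture(name): name is "scene" or "top" or "wrist"; returns a dict with "color" (480x640x3 uint8, red, green, blue), "K" (3x3 intrinsics, pixels), "k1" (the pictures are not rectified: a ray, as slopes to the right and down, at radius r is drawn at 1 + k1 r^2 times it, then the intrinsics apply), "R" (3x3) and "t" (3): a world point X has camera coordinates R X + t. Camera axes: x right, y down, z forward; pixel columns grow to the right and rows downward; lengths in mm; the calibration is good to about 2 mm. A picture is of the moment at which its call begins. There is no depth.
- bot.close_job(): hands the job in; it is judged then, once.
The state is a dict: "time": time; "joint_positions": joint angles; "dq": joint speeds; "tau": joint torques, N m; "tool_pos": TCP position; "tcp_rot": TCP orientation; "contact_force": force on the tool from outside, world axes, zero at the start; "moment": the same for the moment, N m; "grip_width": finger opening in mm; "finger_force": force on a finger pad.
Only numpy, scipy, OpenCV 4.12 (cv2) and the standard library are available. Lean on these libraries where they do the work, as an engineer would, in place of code of your own. Each camera call takes 0.05 s, during which the arm holds its last target. There are 200 camera calls.

## Working session

There is one attempt and no reset: what is moved stays moved. The work goes in short steps, Python scripts to look and compute and a tool call to move; the robot and the scene stay as the last step left them, time stands still between calls to the robot, and variables do not carry over. Pictures are saved under pics/ and viewed, at most 10 in all, crops included, and the job is handed in when it is done.

```bash
ls; mkdir -p pics
```

Run:
```python
from plant import bot, capture, get_obs
import cv2
for n in ("scene","top"):
    c=capture(n); cv2.imwrite(f"pics/{n}1.png",c["color"][:,:,::-1])
    print(n,c["K"],c["k1"],c["R"],c["t"])
o=get_obs(); print(o)
```

```text
pics
plant.py
scene [[552.06497817   0.         318.58817255]
 [  0.         552.06497817 237.3610445 ]
 [  0.           0.           1.        ]] -0.00646175416038896 [[-0.48846469 -0.8724934  -0.01255013]
 [-0.46015011  0.26978168 -0.84586034]
 [ 0.74139337 -0.40739797 -0.53325676]] [214.49383088 312.03504264 903.82256455]
top [[500.16995195   0.         324.71719537]
 [  0.         500.16995195 241.19309791]
 [  0.           0.           1.        ]] -0.015676364801922364 [[ 0.01495633 -0.99987201 -0.00568166]
 [-0.99505992 -0.01432613 -0.09823708]
 [ 0.09814311  0.00712286 -0.99514682]] [ -65.27505491  570.54010374 1178.62316716]
{'time': 0.1, 'joint_positions': array([-1.28201010e+00,  3.42631001e-01,  1.52486188e+00,  1.05461024e-07,
        1.27538325e+00, -1.46001564e-01]), 'dq': array([ 0.00066576, -0.00144556, -0.00268602,  0.00214618, -0.00039174,
       -0.0023896 ]), 'tau': array([ 1.13734426e-03, -4.32004237e+01, -2.44694549e+01,  7.20122340e-02,
        5.26709540e-02, -5.77289939e-05]), 'tool_pos': array([ 221.12885501, -476.04362718,  404.14655503]), 'tcp_rot': array([-3.14032285e+00, -1.86823681e-04,  4.34787637e-01]), 'contact_force': array([-0.32088144,  0.11878973, -0.21031643]), 'moment': array([-0.00703893, -0.00422618,  0.0237721 ]), 'finger_force': 0.0, 'grip_width': 92.02143495371938}
```

View pics/top1.png

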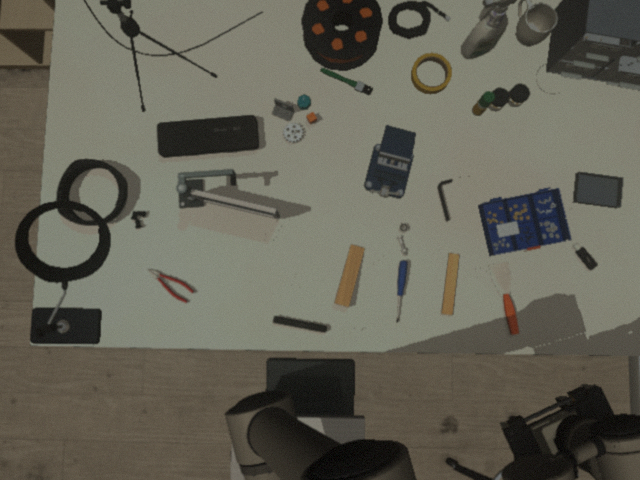

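View pics/scene1.png

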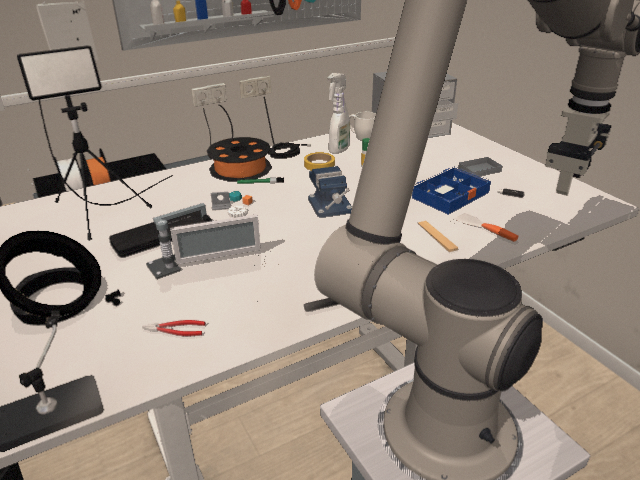

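The top view shows the wider wedge at about (349,276), the narrower shim at (450,283), and the guard with its hinge near (183,188) and the panel swung to (278,213). Next I'll enlarge these.

Run:
```python
import cv2,numpy as np
im=cv2.imread("pics/top1.png")
a=im[162:246,168:318]; b=im[236:320,325:375]
o=cv2.resize(np.hstack([a,b]),None,fx=4,fy=4,interpolation=cv2.INTER_CUBIC)
s=cv2.resize(np.hstack([im[240:315,325:375],im[240:315,430:480]]),None,fx=3.3,fy=3.3,interpolation=cv2.INTER_CUBIC)
o=np.vstack([o,np.zeros((248,800,3),np.uint8)]); o[336:336+s.shape[0],:s.shape[1]]=s[:248]
o=np.clip(o*1.5,0,255).astype(np.uint8)
cv2.imwrite("pics/crop1.png",o)
```

```text
(no output)
```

View pics/crop1.png

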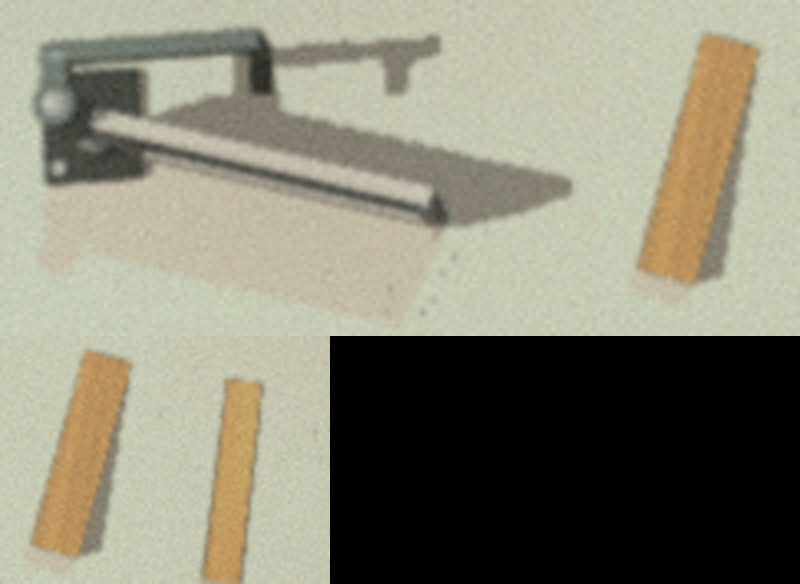

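Create h.py:
```python
import numpy as np
from plant import bot, capture, get_obs
def ray(c,u,v,z):
    "world point at height z seen at pixel (u,v)"
    d=(np.array([u,v])-c["K"][:2,2])/c["K"][0,0]
    s=d.copy()
    for _ in range(10): s=d/(1+c["k1"]*(s@s))
    r=c["R"].T@np.array([*s,1]); o=-c["R"].T@c["t"]
    return o+r*(z-o[2])/r[2]
def px(c,X):
    q=c["R"]@np.asarray(X,float)+c["t"]; s=q[:2]/q[2]
    return s*(1+c["k1"]*(s@s))*c["K"][0,0]+c["K"][:2,2]
```

Run:
```python
from h import *
c=capture("top")
G=lambda x,y,z: ray(c,168+x/4-.4,162+y/4-.4,z)
W=lambda x,y,z: ray(c,325+(x-600)/4-.4,236+y/4-.4,z)
ang=lambda a,b: np.arctan2(*(b-a)[1::-1])
np.set_printoptions(precision=1,suppress=True)
w=[W(704,34,4),W(759,47,4),W(694,284,26),W(637,268,26)]
print(w); t=(w[0]+w[1])/2; k=(w[2]+w[3])/2
print("wedge mid",(t+k)/2,"len",np.linalg.norm((t-k)[:2]),"yaw",round(ang(k,t),3))
print("hinge",G(55,102,128))
for a,b in(((110,110),(437,185)),((95,128),(430,207))):
    p,q=G(*a,107),G(*b,107); print(p,q,"panel yaw(-y)",round(ang(p,q)+np.pi/2,3))
for z in(100,128):
    p,q=G(42,46,z),G(258,29,z); print(p,q,"arm",round(ang(p,q)+np.pi/2,3))
print("foot",[G(*a,6) for a in((48,183),(143,177),(140,70))])
```

```text
[array([ 567.5, -120.5,    4. ]), array([ 560. , -154.3,    4. ]), array([ 415.7, -115. ,   26. ]), array([424.6, -80.9,  26. ])]
wedge mid [ 492.  -117.7   15. ] len 148.92870198334757 yaw -0.268
hinge [678.8 265.6 128. ]
[678.9 240.2 107. ] [638.1  52.3 107. ] panel yaw(-y) -0.214
[668.3 248.4 107. ] [625.5  56.  107. ] panel yaw(-y) -0.219
[717.2 283.  100. ] [728.8 158.5 100. ] arm 0.092
[710.7 274.4 128. ] [721.9 153.  128. ] arm 0.092
foot [array([652.8, 304.4,   6. ]), array([657.3, 245.5,   6. ]), array([724.8, 250. ,   6. ])]
```

Near end of the wedge is the thick one: its shadow widens towards the robot. Grasp at wedge x = -60, so the TCP goes to (434,-102) with yaw -0.268.

The manual's scale: shifts go in shares of 60 cm and turns go in shares of pi rad. Converting my numbers, 351 mm / 600 = 0.585, 100 mm / 600 = 0.1667, 0.703 rad / 3.1416 = 0.2238.

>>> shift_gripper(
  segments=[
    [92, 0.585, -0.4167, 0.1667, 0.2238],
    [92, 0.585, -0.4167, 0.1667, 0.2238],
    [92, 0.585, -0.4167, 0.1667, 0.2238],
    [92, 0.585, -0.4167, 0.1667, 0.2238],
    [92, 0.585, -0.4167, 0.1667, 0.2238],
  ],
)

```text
refused: segments[0]: [92, 0.585, -0.4167, 0.1667, 0.2238] is not of type 'object' (schema: type "object"). Nothing was moved.
```

The error is about the shape of the input: a list of objects with named fields. Fixing that and sending the same move.

>>> shift_gripper(
  segments=[
    {"finger_gap": 92, "sx": 0.585, "sy": -0.4167, "sz": 0.1667, "turn": 0.2238},
    {"finger_gap": 92, "sx": 0.585, "sy": -0.4167, "sz": 0.1667, "turn": 0.2238},
    {"finger_gap": 92, "sx": 0.585, "sy": -0.4167, "sz": 0.1667, "turn": 0.2238},
    {"finger_gap": 92, "sx": 0.585, "sy": -0.4167, "sz": 0.1667, "turn": 0.2238},
    {"finger_gap": 92, "sx": 0.585, "sy": -0.4167, "sz": 0.1667, "turn": 0.2238},
  ],
)

```text
time: 0.78
tool_pos: [365.1, -223.9, 337.4]
tcp_rot: [3.141, -0.001, -0.271]
contact_force: [0.6, -0.5, 0.4]
grip_width: 91.6
finger_force: 0.0
```

Create d.py:
```python
import sys,numpy as np
from scipy.spatial.transform import Rotation as Ro
from plant import bot, capture, get_obs
x,y,z,yaw=map(float,sys.argv[1:])
o=get_obs(); R=Ro.from_euler("xyz",o["tcp_rot"]).as_matrix()
print("shift",np.round(R.T@(np.array([x,y,z])-o["tool_pos"]),1),"turn",round(o["tcp_rot"][2]-yaw,3),"F",o["contact_force"].round(1),o["joint_positions"].round(2))
```

```bash
python3 d.py 434 -102 250 -0.268
```

```text
shift [  33.7 -136.    87.4] turn -0.003 F [ 0.6 -0.5  0.4] [-0.73  0.24  1.88 -0.    1.02  1.11]
```

Scaled: -136 mm / 600 = -0.2267, 57 mm / 600 = 0.095.

>>> shift_gripper(
  segments=[
    {"finger_gap": 92, "sx": 0.0567, "sy": -0.2267, "sz": 0.095},
    {"finger_gap": 92, "sx": 0.0567, "sy": -0.2267, "sz": 0.095},
    {"finger_gap": 92, "sx": 0.0567, "sy": -0.2267, "sz": 0.095},
    {"finger_gap": 92, "sx": 0.0567, "sy": -0.2267, "sz": 0.095},
    {"finger_gap": 92, "sx": 0.0567, "sy": -0.2267, "sz": 0.095},
  ],
)

```text
time: 1.4
tool_pos: [433.2, -103.8, 280.9]
tcp_rot: [3.141, -0.0, -0.268]
contact_force: [-0.1, -0.1, 0.2]
grip_width: 91.9
finger_force: 0.0
```

```bash
python3 d.py 434 -102 181 -0.268
```

Run:
```python
from h import *; import cv2
c=capture("wrist"); im=np.ascontiguousarray(c["color"][:,:,::-1])
# overlay predicted wedge outline
m=np.array([492,-117.7,0]); a=-.268; R=np.array([[np.cos(a),-np.sin(a),0],[np.sin(a),np.cos(a),0],[0,0,1]])
P=[px(c,m+R@np.array(p)) for p in((75,18,4),(75,-18,4),(-75,-18,26),(-75,18,26))]
cv2.polylines(im,[np.round(P).astype(int)],True,(0,0,255),1)
cv2.imwrite("pics/wrist1.png",im)
```

```text
shift [ 0.3 -1.9 99.9] turn -0.0 F [-0.1 -0.1  0.2] [-0.41  0.35  1.91 -0.    0.88  1.43]
```

View pics/wrist1.png

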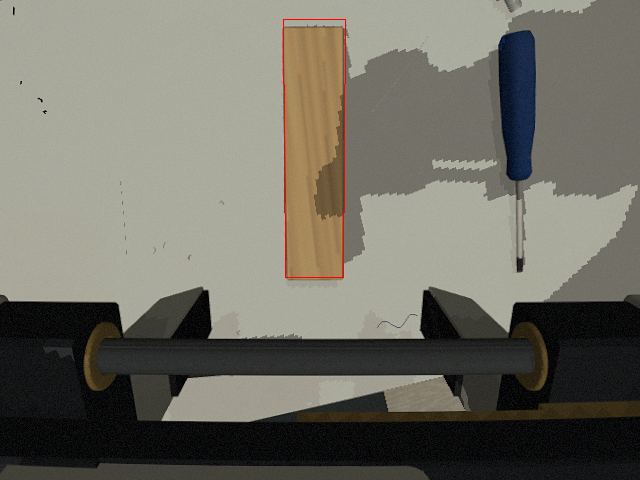

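The overlay matches the wedge: thick end at (314,277) and thin end about 4 mm short of the prediction, well centred sideways. I'll descend and grip.

Scaled: 99 mm / 600 = 0.165, 60 mm / 600 = 0.1.

>>> shift_gripper(
  segments=[
    {"finger_gap": 92, "sy": -0.0033, "sz": 0.1},
    {"finger_gap": 92, "sy": -0.0033, "sz": 0.165},
    {"finger_gap": 92, "sy": -0.0033, "sz": 0.165},
    {"finger_gap": 92, "sy": -0.0033, "sz": 0.165},
    {"finger_gap": 20, "sy": -0.0033, "sz": 0.165},
  ],
)

```text
time: 2.08
tool_pos: [433.9, -101.9, 182.4]
tcp_rot: [3.141, -0.001, -0.269]
contact_force: [0.3, 0.3, 0.3]
grip_width: 85.5
finger_force: 0.0
```

>>> shift_gripper(
  segments=[
    {"finger_gap": 20},
    {"finger_gap": 20},
    {"finger_gap": 20},
    {"finger_gap": 20},
    {"finger_gap": 20},
  ],
)

```text
time: 2.7
tool_pos: [433.8, -101.3, 181.7]
tcp_rot: [3.141, 0.0, -0.268]
contact_force: [-0.7, -0.8, -0.1]
grip_width: 36.0
finger_force: 0.3
```

```bash
python3 d.py 434 -102 181 -0.268
```

```text
shift [0.3 0.7 0.7] turn -0.0 F [-0.7 -0.8 -0.1] [-0.4   0.53  1.99 -0.    0.62  1.44]
```

Scaled: -30 mm / 600 = -0.05, -10 mm / 600 = -0.0167.

>>> shift_gripper(
  segments=[
    {"finger_gap": 20},
    {"finger_gap": 20},
    {"finger_gap": 20, "sz": -0.0167},
    {"finger_gap": 20, "sz": -0.05},
    {"finger_gap": 20, "sz": -0.05},
  ],
)

```text
time: 3.32
tool_pos: [434.3, -101.5, 213.0]
tcp_rot: [3.141, -0.003, -0.268]
contact_force: [-0.1, -1.0, 0.1]
grip_width: 35.6
finger_force: 30.1
```

```bash
python3 d.py 467.2 129.5 211 0.072
```

```text
shift [ -29.5 -231.4    1.8] turn -0.34 F [-0.1 -1.   0.1] [-0.4   0.47  1.97 -0.    0.7   1.44]
```

Scaled: -231 mm / 600 = -0.385, -30 mm / 600 = -0.05, -0.34 rad / 3.1416 = -0.1082.

>>> shift_gripper(
  segments=[
    {"finger_gap": 20, "sx": -0.05, "sy": -0.385, "turn": -0.1082},
    {"finger_gap": 20, "sx": -0.05, "sy": -0.385, "turn": -0.1082},
    {"finger_gap": 20, "sx": -0.05, "sy": -0.385, "turn": -0.1082},
    {"finger_gap": 20, "sx": -0.05, "sy": -0.385, "turn": -0.1082},
    {"finger_gap": 20, "sx": -0.05, "sy": -0.385, "turn": -0.1082},
  ],
)

```text
time: 3.95
tool_pos: [465.9, 132.1, 211.2]
tcp_rot: [-3.141, -0.0, 0.077]
contact_force: [-0.6, -0.2, -0.4]
grip_width: 35.8
finger_force: 30.1
```

>>> shift_gripper(
  segments=[
    {"finger_gap": 20},
    {"finger_gap": 20},
  ],
)

```text
time: 4.2
tool_pos: [466.1, 128.3, 211.4]
tcp_rot: [3.141, 0.001, 0.07]
contact_force: [0.0, -0.5, -0.7]
grip_width: 35.9
finger_force: 30.1
```

```bash
python3 d.py 467.2 129.5 183 0.072
```

Run:
```python
from h import *; import cv2
c=capture("top"); im=np.ascontiguousarray(c["color"][:,:,::-1])
np.save("pics/top2.npy",im)
w=capture("wrist")["color"][:,:,::-1]
o=cv2.resize(im[160:300,160:320],None,fx=4,fy=4,interpolation=cv2.INTER_CUBIC)
cv2.imwrite("pics/w2.png",w); cv2.imwrite("pics/top2.png",np.clip(o*1.3,0,255).astype(np.uint8))
```

```text
shift [ 1.2 -1.1 28.4] turn -0.002 F [ 0.  -0.5 -0.7] [ 0.11  0.52  1.87 -0.    0.75  1.61]
```

View pics/w2.png

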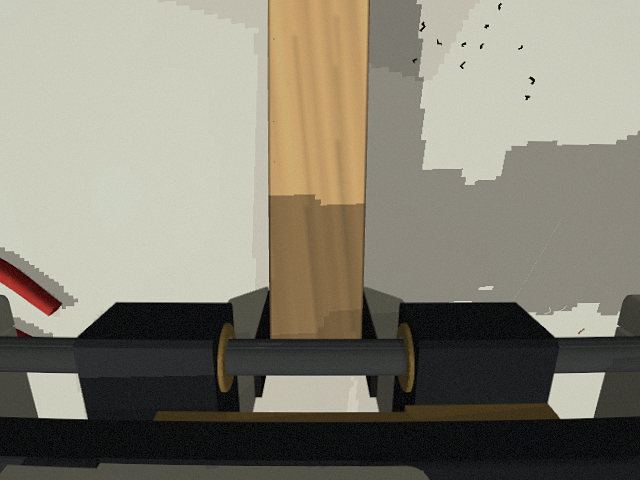

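View pics/top2.png

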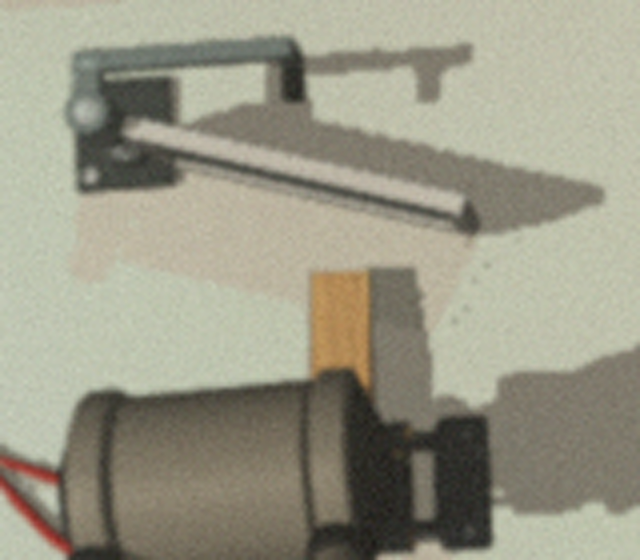

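The wedge is held straight, tip at about (340,270) in the crop. The panel's lower face at y = -120 is still about 30 mm ahead. I'll lower the wedge to the table.

Scaled: 29.5 mm / 600 = 0.0492, 29 mm / 600 = 0.0483.

>>> shift_gripper(
  segments=[
    {"finger_gap": 20, "sx": 0.0017, "sy": -0.0017, "sz": 0.0333},
    {"finger_gap": 20, "sx": 0.0017, "sy": -0.0017, "sz": 0.0483},
    {"finger_gap": 20, "sx": 0.0017, "sy": -0.0017, "sz": 0.0483},
    {"finger_gap": 20, "sx": 0.0017, "sy": -0.0017, "sz": 0.0492},
    {"finger_gap": 20, "sx": 0.0017, "sy": -0.0017, "sz": 0.0492},
  ],
)

```text
time: 4.92
tool_pos: [467.2, 130.4, 182.4]
tcp_rot: [3.142, -0.0, 0.072]
contact_force: [-0.2, 0.8, -1.5]
grip_width: 35.8
finger_force: 30.0
```

```bash
python3 d.py 556.9 136 181.5 0.072
```

```text
shift [89.9  0.8  1. ] turn -0.0 F [-0.2  0.8 -1.5] [ 0.11  0.58  1.88 -0.    0.68  1.61]
```

>>> shift_gripper(
  segments=[
    {"finger_gap": 20, "sz": 0.0017},
    {"finger_gap": 20, "sx": 0.0417, "sy": 0.0008, "sz": 0.0017},
    {"finger_gap": 20, "sx": 0.0833, "sy": 0.0008, "sz": 0.0017},
    {"finger_gap": 20, "sx": 0.1, "sy": 0.0008, "sz": 0.0017},
    {"finger_gap": 20, "sx": 0.1167, "sy": 0.0008, "sz": 0.0017},
  ],
)

```text
time: 5.55
tool_pos: [535.5, 135.0, 181.2]
tcp_rot: [3.141, 0.006, 0.072]
contact_force: [-6.0, -0.7, 8.3]
grip_width: 35.7
finger_force: 30.0
```

>>> shift_gripper(
  segments=[
    {"finger_gap": 20, "sx": 0.0167},
    {"finger_gap": 20, "sx": 0.0333},
    {"finger_gap": 20, "sx": 0.05},
    {"finger_gap": 20, "sx": 0.0667},
    {"finger_gap": 20, "sx": 0.0667},
  ],
)

```text
time: 6.18
tool_pos: [577.5, 137.8, 181.2]
tcp_rot: [3.141, -0.001, 0.072]
contact_force: [-1.0, -0.2, 3.4]
grip_width: 35.7
finger_force: 30.0
```

```bash
python3 d.py 608.8 139.7 181.5 0.072;python3 - <<'E'
from h import *; import cv2
im=capture("top")["color"][:,:,::-1]; s=capture("scene")["color"][:,:,::-1]
r=lambda a: cv2.resize(a,(400,400),interpolation=cv2.INTER_CUBIC)
cv2.imwrite("pics/p3.png",np.clip(np.hstack([r(im[150:290,160:300]),r(s[180:320,130:270])])*1.2,0,255).astype(np.uint8))
E
```

```text
shift [31.3  0.3 -0.2] turn -0.0 F [-1.  -0.2  3.4] [ 0.11  0.72  1.57 -0.    0.86  1.6 ]
```

View pics/p3.png

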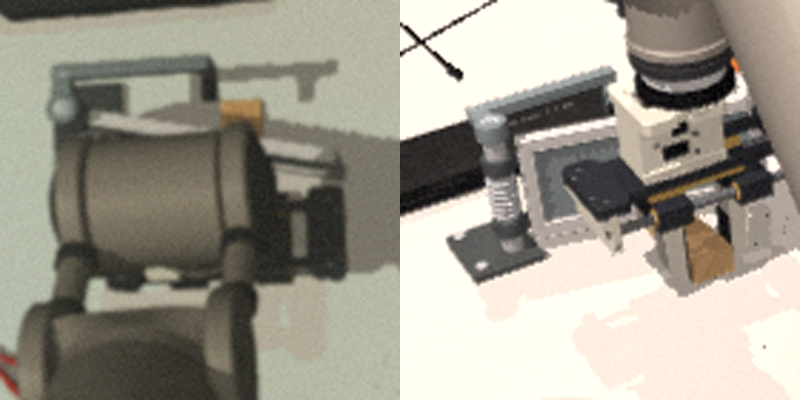

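The wedge tip is already showing behind the panel at about (240,115), and the panel is being carried back. I'll press on in small steps and watch the force.

Scaled: 22 mm / 600 = 0.0367, 17 mm / 600 = 0.0283.

>>> shift_gripper(
  segments=[
    {"finger_gap": 20, "sx": 0.01},
    {"finger_gap": 20, "sx": 0.02},
    {"finger_gap": 20, "sx": 0.0283},
    {"finger_gap": 20, "sx": 0.0367},
    {"finger_gap": 20, "sx": 0.0367},
  ],
)

```text
time: 6.9
tool_pos: [597.2, 139.2, 181.2]
tcp_rot: [3.141, 0.006, 0.072]
contact_force: [-11.9, -1.9, 12.3]
grip_width: 35.7
finger_force: 30.0
```

>>> shift_gripper(
  segments=[
    {"finger_gap": 20, "sx": 0.0033},
    {"finger_gap": 20, "sx": 0.0067},
    {"finger_gap": 20, "sx": 0.01},
    {"finger_gap": 20, "sx": 0.01},
  ],
)

```text
time: 7.4
tool_pos: [602.3, 139.6, 181.2]
tcp_rot: [3.141, 0.009, 0.072]
contact_force: [-14.9, -3.3, 14.9]
grip_width: 35.9
finger_force: 30.0
```

```bash
python3 d.py 608.8 139.7 181.5 0.072
```

```text
shift [ 6.5  0.4 -0.4] turn -0.0 F [-14.9  -3.3  14.9] [ 0.1   0.75  1.49 -0.    0.91  1.6 ]
```

Scaled: 4 mm / 600 = 0.0067, 2 mm / 600 = 0.0033.

>>> shift_gripper(
  segments=[
    {"finger_gap": 20, "sx": 0.0033},
    {"finger_gap": 20, "sx": 0.0067},
    {"finger_gap": 20, "sx": 0.0067},
  ],
)

```text
time: 7.78
tool_pos: [605.9, 140.0, 181.2]
tcp_rot: [3.141, 0.01, 0.072]
contact_force: [-19.0, -3.3, 16.2]
grip_width: 35.5
finger_force: 30.0
```

```bash
python3 d.py 608.8 139.7 181.5 0.072
```

```text
shift [ 2.9  0.5 -0.4] turn 0.0 F [-19.   -3.3  16.2] [ 0.1   0.76  1.48 -0.    0.92  1.6 ]
```

Scaled: 4 mm / 600 = 0.0067, 2 mm / 600 = 0.0033.

>>> shift_gripper(
  segments=[
    {"finger_gap": 20, "sx": 0.0033},
    {"finger_gap": 20, "sx": 0.0067},
    {"finger_gap": 20, "sx": 0.0067},
  ],
)

```text
time: 8.15
tool_pos: [609.5, 140.2, 181.2]
tcp_rot: [3.141, 0.012, 0.072]
contact_force: [-21.1, -4.3, 19.0]
grip_width: 35.8
finger_force: 30.0
```

>>> shift_gripper(
  segments=[
    {"finger_gap": 20, "sx": 0.0033},
    {"finger_gap": 20, "sx": 0.0067},
    {"finger_gap": 20, "sx": 0.0067},
  ],
)

```text
time: 8.52
tool_pos: [612.7, 140.5, 181.0]
tcp_rot: [3.141, 0.015, 0.072]
contact_force: [-24.4, -4.0, 20.8]
grip_width: 35.8
finger_force: 30.0
```

```bash
python3 d.py 608.8 139.7 181.5 0.072;python3 - <<'E'
from h import *; import cv2
im=capture("top")["color"][:,:,::-1]; s=capture("scene")["color"][:,:,::-1]; w=capture("wrist")["color"][:,:,::-1]
r=lambda a: cv2.resize(a,(400,300),interpolation=cv2.INTER_CUBIC)
cv2.imwrite("pics/p4.png",np.vstack([np.hstack([r(im[160:265,160:300]),r(s[200:305,130:270])]),np.hstack([r(w),r(w[180:480,120:520])])]))
E
```

```text
shift [-4.   0.5 -0.4] turn 0.0 F [-24.4  -4.   20.8] [ 0.1   0.77  1.45 -0.    0.94  1.6 ]
```

View pics/p4.png

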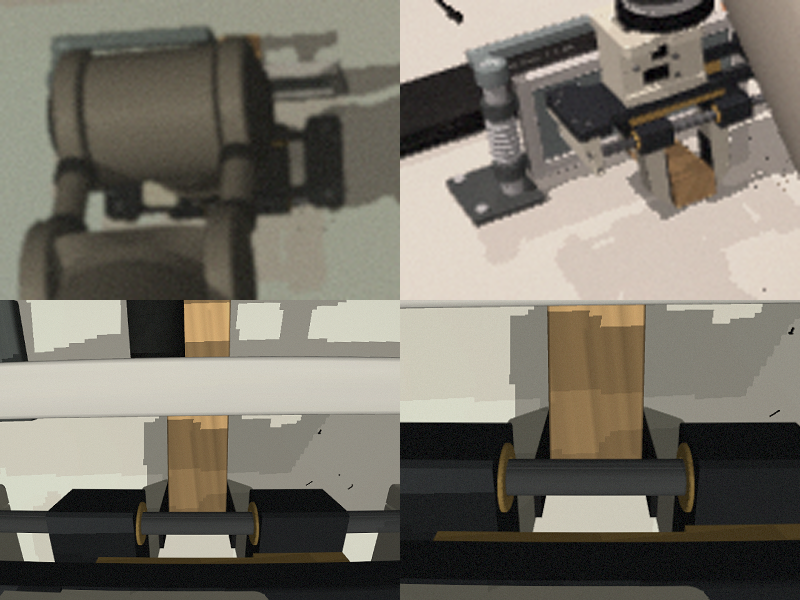

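Wrist view: the panel lies almost square across the wedge, and there is no obvious slip in the grip. I'll measure the panel angle and the wedge's thick end in the wrist image.

Run:
```python
from h import *; import cv2
c=capture("wrist"); g=cv2.GaussianBlur(cv2.cvtColor(c["color"],cv2.COLOR_RGB2GRAY),(3,3),0).astype(float)
t=capture("top")["color"][:,:,::-1]
P=[]
for u in list(range(220,280,10))+list(range(380,600,20)):
    col=g[60:140,u]; d=np.diff(col); P.append((u,60+int(np.argmax(abs(d)))))
print(P)
o=cv2.resize(c["color"][60:220,:,::-1],(800,200)); o2=cv2.resize(t[160:230,165:305],(800,400),interpolation=cv2.INTER_CUBIC)
cv2.imwrite("pics/p5.png",np.vstack([o,np.clip(o2*1.5,0,255).astype(np.uint8)]))
X=np.array([ray(c,u,v,107) for u,v in P]); k=np.polyfit(X[:,1],X[:,0],1); print(X[[0,-1]].round(1),"panel yaw",np.arctan(-k[0]), "resid",np.abs(X[:,0]-np.polyval(k,X[:,1])).max())
```

```text
[(220, 92), (230, 92), (240, 92), (250, 92), (260, 91), (270, 91), (380, 91), (400, 62), (420, 63), (440, 62), (460, 91), (480, 91), (500, 61), (520, 61), (540, 66), (560, 66), (580, 66)]
[[690.2 159.1 107. ]
 [696.6 116.1 107. ]] panel yaw 0.15550531220409833 resid 2.2884061901777386
```

View pics/p5.png

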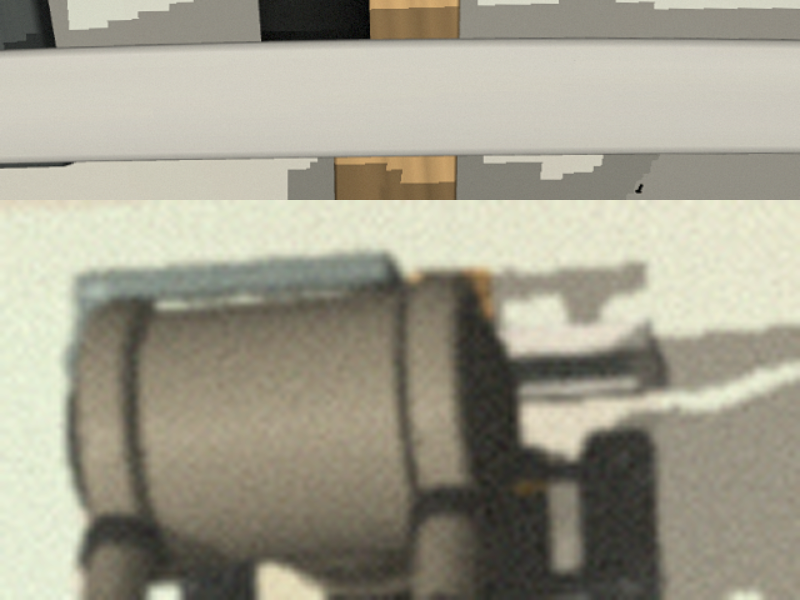

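Scaled: 4 mm / 600 = 0.0067, 2 mm / 600 = 0.0033.

>>> shift_gripper(
  segments=[
    {"finger_gap": 20, "sx": 0.0033},
    {"finger_gap": 20, "sx": 0.0067},
    {"finger_gap": 20, "sx": 0.0067},
  ],
)

```text
time: 9.15
tool_pos: [614.9, 140.7, 180.6]
tcp_rot: [3.141, 0.022, 0.073]
contact_force: [-32.6, -4.9, 25.1]
grip_width: 36.0
finger_force: 30.0
```

>>> shift_gripper(
  segments=[
    {"finger_gap": 20, "sx": 0.0033},
    {"finger_gap": 20, "sx": 0.0067},
    {"finger_gap": 20, "sx": 0.0067},
  ],
)

```text
time: 9.52
tool_pos: [617.7, 141.0, 179.6]
tcp_rot: [3.14, 0.027, 0.072]
contact_force: [-37.6, -5.6, 24.6]
grip_width: 35.9
finger_force: 30.0
```

```bash
python3 - <<'E'
from h import *; import cv2
c=capture("wrist"); g=cv2.GaussianBlur(cv2.cvtColor(c["color"],cv2.COLOR_RGB2GRAY),(3,3),0).astype(float)
P=[(u,60+int(np.argmax(abs(np.diff(g[60:140,u]))))) for u in (220,230,240,250,260,270,380,460,480)]
X=np.array([ray(c,u,v,107) for u,v in P]); print(P,X[[0,-1]].round(1),np.arctan(-np.polyfit(X[:,1],X[:,0],1)[0]))
E
```

```text
[(220, 124), (230, 124), (240, 124), (250, 124), (260, 124), (270, 124), (380, 125), (460, 124), (480, 124)] [[690.8 158.9 107. ]
 [693.  128.4 107. ]] 0.07328721068603727
```

The panel has stopped (far edge 690.2 → 690.8 while the hand went 5 mm on, yaw 0.073, which is the stop) and the push force is rising to 38 N, so the wedge is jammed. I'll press once more, then release.

Scaled: 3 mm / 600 = 0.005, 2 mm / 600 = 0.0033.

>>> shift_gripper(
  segments=[
    {"finger_gap": 20, "sx": 0.0033, "sz": -0.0017},
    {"finger_gap": 20, "sx": 0.005, "sz": -0.0017},
    {"finger_gap": 20, "sx": 0.005, "sz": -0.0017},
  ],
)

```text
time: 9.95
tool_pos: [619.7, 141.1, 179.3]
tcp_rot: [3.14, 0.031, 0.073]
contact_force: [-39.8, -5.9, 21.1]
grip_width: 35.6
finger_force: 30.0
```

>>> shift_gripper(
  segments=[
    {"finger_gap": 70},
    {"finger_gap": 70},
    {"finger_gap": 70},
    {"finger_gap": 70},
    {"finger_gap": 70},
  ],
)

```text
time: 10.58
tool_pos: [627.8, 141.5, 182.1]
tcp_rot: [3.142, -0.0, 0.072]
contact_force: [0.0, 0.0, -0.8]
grip_width: 69.7
finger_force: 0.0
```

>>> shift_gripper(
  segments=[
    {"finger_gap": 80, "sx": -0.0083},
    {"finger_gap": 80, "sx": -0.0083, "sz": -0.05},
    {"finger_gap": 80, "sx": -0.0167, "sz": -0.1333},
    {"finger_gap": 80, "sx": -0.1, "sz": -0.2167},
    {"finger_gap": 80, "sx": -0.1833, "sz": -0.25},
  ],
)

```text
time: 11.2
tool_pos: [517.2, 133.5, 334.3]
tcp_rot: [-3.142, -0.004, 0.072]
contact_force: [-0.6, 0.3, 0.3]
grip_width: 80.0
finger_force: 0.0
```

```bash
python3 d.py 380 139 320 0.072
```

```text
shift [-136.5  -15.3   13.7] turn -0.0 F [-0.6  0.3  0.3] [ 0.11  0.42  1.61 -0.    1.11  1.61]
```

Scaled: -120 mm / 600 = -0.2, -60 mm / 600 = -0.1.

>>> shift_gripper(
  segments=[
    {"finger_gap": 80, "sx": -0.1},
    {"finger_gap": 80, "sx": -0.2},
    {"finger_gap": 80, "sx": -0.2},
    {"finger_gap": 80, "sx": -0.2},
  ],
)

```text
time: 11.7
tool_pos: [398.7, 125.1, 332.8]
tcp_rot: [-3.142, -0.002, 0.072]
contact_force: [0.2, -0.4, 0.2]
grip_width: 80.3
finger_force: 0.0
```

Run:
```python
from h import *; import cv2
c=capture("top"); im=np.ascontiguousarray(c["color"][:,:,::-1]); w=capture("scene")["color"][:,:,::-1]
o=cv2.resize(im[160:240,165:305],(800,457),interpolation=cv2.INTER_CUBIC)
o2=cv2.resize(w[190:290,130:290],(224,140))
o=np.vstack([np.clip(o*1.4,0,255).astype(np.uint8),np.zeros((140,800,3),np.uint8)]); o[457:,:224]=o2
cv2.imwrite("pics/p6.png",o)
```

```text
(no output)
```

View pics/p6.png

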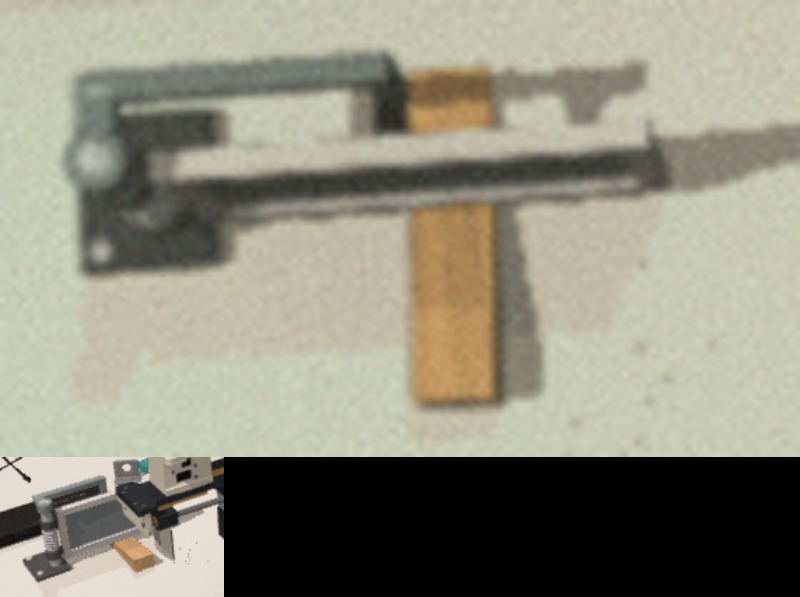

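Run:
```python
from h import *
c=capture("top"); k=140/800
G=lambda x,y,z: ray(c,165+x*k-.4,160+y*k-.4,z)
a=np.array([np.cos(.072),np.sin(.072)]);b=np.array([-a[1],a[0]]); H=np.array([678,265])
L=lambda p:np.round([(p[:2]-H)@a,(p[:2]-H)@b],1)
for p in((454,402,26),(451,70,4),(170,152,107),(650,122,107),(96,162,128)): print(p,L(G(*p)))
```

```text
(454, 402, 26) [ -90.6 -119.7]
(451, 70, 4) [  58.4 -120.8]
(170, 152, 107) [  5.9 -23.3]
(650, 122, 107) [   6.8 -215.6]
(96, 162, 128) [-1.1  0.5]
```

The wedge's middle is 16 mm before the axis (about 18 expected). The panel is at its stop, with its far face at x ≈ +6 along its length, and the hand is clear. I'm handing in.

```bash
python3 -c "
from plant import bot, capture, get_obs
print(bot.close_job())"
```

```text
the job is handed in; nothing more can be done
None
```

The wedge is jammed under the panel and alone holds it against its stop; I let go, left the shim where it lay, and handed the job in at about 12 s, with no verdict shown.

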